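# Clear the padlock tumbler and hold its dial at purge

### The job

The little tumbling machine on the ledge has finished a batch: move the two closed padlocks from its catch tray into the grey tote. With the tray empty, press the sprung dial lever on the machine's side down past the first two clicks to the third (purge, the long mark), not on to the end stop, and keep holding it there: finish while still pushing the lever, because it springs back when let go. Leave the dial alone until both padlocks are in the tote, and leave the other things on the ledge where they are.

Things in the scene. Friction and masses are not known exactly. Their poses are not given: they have to be found in the camera images.
- machine: grey bench tumbler, fixed: housing 220 (x) x 200 (y) mm, top at 180 mm. Origin: centre of its underside, on the ledge. Its front looks along its own -y, where its open aluminium catch tray stands: outside 226 (x) x 158 (y) mm, 30 high, walls and floor 4 mm, centre at y -181 mm. The dial is on the +x side
- dial (a joint): spring-return dial turning about the machine's x axis; 0 = rest, lever 0.4 rad above level; grows as the lever is pressed down. Clicks at 0.2, 0.4 and 0.6 rad (third: the long white mark opposite the lever), end stop 0.8; never stays by itself. Push at the roller: about 4 N at rest, 6 N at the third click; up to 2.5 N more just past each click, 2.5 N less just before the next
- pivot (a point): point on the dial's axis, in the plane of the lever: machine frame x 150, y -60, z 140 mm; axes as the machine
- roller (a point): centre of the black cross bar at the end of the lever (a round steel bar), to be pressed from above: 18 mm thick, 36 mm long along machine x, 95 mm from the pivot. At rest 37 mm above and 87 mm in front (machine -y) of the pivot; at the third click 19 mm below it and 93 mm in front
- padlock_a_center (a point): centre of the body of one closed steel padlock, lying flat in the catch tray (the half towards machine -x): body 40 (x) x 34 (y) x 18 (z) mm, shackle reaching to y = +41 mm, about 140 g; x is the width to grip across, z is up
- padlock_b_center (a point): the same for the other finished padlock (the half towards machine +x)
- tote: grey plastic open tote, fixed: 180 (x) x 260 (y) x 80 mm high, walls and floor 4 mm. Origin: centre of its underside
- open_padlock: bystander, stays: padlock with its shackle swung open, lying on the ledge, not of this batch; origin at its underside
- keys: bystander, stays: two aluminium keys on a split ring, lying flat, about 65 mm long; origin at its underside
- torch: bystander, stays: green torch lying down, 150 mm long, 42 mm thick; origin at its underside
- mug: bystander, stays: brown mug, 82 mm across, 92 mm high; origin at its underside
- jar: bystander, stays: glass jar with steel lid, 72 mm across, 85 mm high; origin at its underside
- screwdriver: bystander, stays: screwdriver lying down; origin at its underside
- oil_can: bystander, stays: aluminium can, 60 mm across, 110 mm high; origin at its underside
- padlock_a: that padlock itself; origin at its underside, 9 mm below point padlock_a_center
- padlock_b: that padlock itself; origin at its underside, 9 mm below point padlock_b_center
Mind the look-alikes: they are no part of the job. Leave any blue or yellow look-alike of the padlock_a alone.

How it is judged:
On the way, in this order (a step that is already met when the one before it is completed fails the run):
1. both padlocks let go, lying in the tote (x of padlock_a_center in the frame of tote between -0.088 and 0.088 m and y of padlock_a_center in the frame of tote between -0.128 and 0.128 m and z of padlock_a_center in the frame of tote between 0.005 and 0.055 m and x of padlock_b_center in the frame of tote between -0.088 and 0.088 m and y of padlock_b_center in the frame of tote between -0.128 and 0.128 m and z of padlock_b_center in the frame of tote between 0.005 and 0.055 m and contact force between each of padlock_a, padlock_b and the fingers below 0.1 N), for 0.2 s.
2. the dial pressed to the third click (0.52 to 0.68 rad) and held there by the robot (value of joint dial between 0.52 and 0.68 rad and (contact force between dial and the fingers above 1.5 N or contact force between dial and the arm above 1.5 N)), for 0.2 s.
At the end, for the whole second after the job is handed in: Both padlock centres lie inside the tote's walls, below 55 mm above its underside, at rest; the dial stands still between 0.52 and 0.68 rad with the robot pushing its lever with more than 1.5 N (all of step 2 and x of padlock_a_center in the frame of tote between -0.088 and 0.088 m and y of padlock_a_center in the frame of tote between -0.128 and 0.128 m and z of padlock_a_center in the frame of tote between 0.005 and 0.055 m and x of padlock_b_center in the frame of tote between -0.088 and 0.088 m and y of padlock_b_center in the frame of tote between -0.128 and 0.128 m and z of padlock_b_center in the frame of tote between 0.005 and 0.055 m and velocity of joint dial between -0.1 and 0.1 rad/s and linear speed of each of padlock_a, padlock_b below 0.03 m/s); the arm keeps its last pose, push and grip.
It fails at once if the dial is pressed (more than 0.12 rad) before both padlocks are in the tote (value of joint dial above 0.12 rad and not (x of padlock_a_center in the frame of tote between -0.088 and 0.088 m and y of padlock_a_center in the frame of tote between -0.128 and 0.128 m and z of padlock_a_center in the frame of tote between 0.005 and 0.055 m and x of padlock_b_center in the frame of tote between -0.088 and 0.088 m and y of padlock_b_center in the frame of tote between -0.128 and 0.128 m and z of padlock_b_center in the frame of tote between 0.005 and 0.055 m)).
It fails at once if the dial is run on towards its end stop (beyond 0.74 rad) (value of joint dial above 0.74 rad).
It fails at once if another thing on the ledge is moved more than 30 mm (distance of any of open_padlock, keys, torch, mug, jar, screwdriver, oil_can from where it was at the start of the episode above 0.03 m).
It also fails if it takes over 64 s, if anything falls off the work surface, if the arm or the gripper's body presses on something with over 40 N, if the wrist force passes 120 N, or if a joint passes its speed limit or range.

### The arm

A 7-joint arm with a two-finger parallel gripper is mounted at the origin on the work surface. World frame = base frame: x ahead of the robot, y to its left, z up, the work surface at z = 0. Lengths are in m, angles in rad, forces in N, time in s.
With the tool pointing down it reaches from about 0.375 to 0.925 m from the base axis. Payload 3.1 kg.
Tool frame: the origin (TCP) lies at the very end of the fingers, on their centre line; the grasp point (between the pads) lies 19 mm behind it (manip.grip_point_offset is the distance from the TCP to the grasp point, in m); z points along the fingers, y is the direction in which the jaws open and shut (so a half turn about z gives the same grasp; the last joint's range is limited). The gripper opens to 85 mm and grips with 20 to 120 N. Pads are 22 mm wide; open, the fingers measure 114 mm over their backs; the gripper's body (76 mm by 85 mm) begins 54 mm behind the grasp point. The pads swing forward as they close: fully open they stand 13 mm farther back than shut.
Start: joints at [1.094, 0.383, 0.044, 1.598, -0.018, 1.161, -0.05], TCP at [0.24, -0.604, 0.231] pointing down, gripper open.
Joint ranges: [-2.61, 2.61], [-0.41, 2.15], [-1.48, 1.57], [0, 2.5], [-1.57, 4.71], [0.05, 1.97], [-2.85, 2.85]. Speed limits (rad/s): [2.79, 2.79, 3.14, 3.14, 3.14, 3.14, 3.14].

### API

Orientations are given as a unit quaternion [x, y, z, w].
In Python, from workcell import manip gives the robot as it stands. Calls block until the motion is done:
- manip.goto(position, orientation): joint-space move of the TCP to a pose.
- manip.movel(position, velocity=0.15, rotation=None, contact_N=None): straight line of the TCP; rotation=None keeps the orientation; velocity is the mean speed in m/s. With contact_N (N) it stops when the force on the tool has changed by that much, and returns True; else False.
- manip.goto_joints(angles): joint-space move.
- manip.command_gripper(opening, strength=None): finger opening in m; strength is the grip in N (None keeps the last); returns when the fingers have stopped.
- manip.wait(seconds).
- manip.inverse_kinematics(position, orientation): joint angles nearest the present ones, or None.
- manip.read_state(): the state.
- manip.grab_frame(name): name is "scene" or "top"; returns a dict with "image" (420x560x3 uint8, red, green, blue), "K" (3x3 intrinsics, pixels), "rvec" (rotation vector, rad) and "tvec" (3), from world to camera coordinates, as OpenCV has them. Camera axes: x right, y down, z forward; pixel columns grow to the right and rows downward; lengths in m; the calibration is good to about 2 mm. A picture is of the moment at which its call begins. There is no depth.
A pose or a line that the arm cannot do raises manip.PlanningError and nothing moves.
- manip.hand_in(): hands the job in, once; it reports no verdict.
Trained networks look in the newest picture that a camera, given by its name, has taken for a name from the list of things; names that differ only in an ending like _2 or _b are one class to them, and where a whole thing is asked for, a point or a joint stands for the part that bears it (a point fixed in the world has none). Each returns a list of dicts, best first, with "conf" (0 to 1); they miss things now and then, are a little off and sometimes report something else, mostly with a low value. They report only what shows in the picture. A call takes as long as a camera call. They do not tell look-alikes from the thing itself.
- manip.search_frame(name, camera): "bbox" ([left, top, right, bottom] in pixels, round what is visible of it).
- manip.cut_out(name, camera): "pixels" (420x560 bool, what is visible of it) and "bbox" ([left, top, right, bottom] in pixels, round what is visible of it).
- manip.spot_point(name, camera): "at" ([column, row] in pixels: a listed point, or the origin of a listed thing).
The state is a dict: "t": time; "qpos": joint angles; "joint_vel": joint speeds; "joint_torque": joint torques, N m; "tcp_pos": TCP position; "tcp_rot": TCP orientation; "wrist_force": force on the tool from outside, world axes, zero at the start; "ft_torque": the same for the moment, N m; "grip_width": finger opening in m.
Only numpy, scipy, OpenCV 4.12 (cv2) and the standard library are available. Lean on these libraries where they do the work, as an engineer would, in place of code of your own. Each camera call takes 0.05 s, during which the arm holds its last target.

## Working session

There is one attempt and no reset: what is moved stays moved. The work goes in short steps, each a Python script; the robot and the scene stay as the last script left them, time stands still between calls to the robot, and variables do not carry over. Pictures are saved under pics/ and viewed, and the job is handed in when it is done.

```bash
ls; mkdir -p pics
cat > h.py <<'E'
from workcell import manip
import numpy as np, cv2
from scipy.spatial.transform import Rotation as R
def grab(n,fn=None):
    f=manip.grab_frame(n)
    if fn: cv2.imwrite('pics/'+fn,f['image'][:,:,::-1])
    return f
def ray(f,px):
    Rm=cv2.Rodrigues(np.array(f['rvec'],float))[0]; t=np.array(f['tvec'],float).ravel()
    d=Rm.T@np.linalg.inv(f['K'])@np.array([px[0],px[1],1.]); return -Rm.T@t,d
def atz(f,px,z):
    o,d=ray(f,px); return o+d*(z-o[2])/d[2]
def proj(f,P):
    return cv2.projectPoints(np.atleast_2d(np.array(P,float)),np.array(f['rvec'],float),np.array(f['tvec'],float),np.array(f['K'],float),None)[0][:,0]
def tri(fa,pa,fb,pb):
    o1,d1=ray(fa,pa);o2,d2=ray(fb,pb);d1/=np.linalg.norm(d1);d2/=np.linalg.norm(d2)
    s=np.linalg.lstsq(np.c_[d1,-d2],o2-o1,rcond=None)[0]
    a=o1+s[0]*d1;b=o2+s[1]*d2
    return (a+b)/2,np.linalg.norm(a-b)
E
python3 - <<'E'
from h import *
np.set_printoptions(precision=4,suppress=True)
for c in['scene','top']:
    f=grab(c,c+'1.png'); print(c,atz(f,(280,210),0),ray(f,(0,0))[0])
    for n in['machine','dial','pivot','roller','padlock_a_center','padlock_b_center','tote','padlock_a']:
        print(n,[(np.round(d['at'],1),round(d['conf'],2)) for d in manip.spot_point(n,c)])
print(manip.read_state())
E
```

```text
pics
scene [0.348  0.0311 0.    ] [ 1.7128 -0.9062  1.1132]
machine [(array([373.9, 197.6]), 0.67)]Traceback (most recent call last):
  File "<stdin>", line 6, in <module>
ValueError: it knows: jar, keys, machine, mug, oil_can, open_padlock, padlock, padlock_a_center, padlock_b_center, pivot, roller, screwdriver, torch, tote
```

Run:
```python
from h import *
np.set_printoptions(precision=4,suppress=True)
for c in['scene','top']:
    f=grab(c,c+'1.png'); print(c,atz(f,(280,210),0),ray(f,(0,0))[0])
    for n in['machine','pivot','roller','padlock_a_center','padlock_b_center','padlock','tote','jar','keys','mug','oil_can','open_padlock','screwdriver','torch']:
        print(n,[(np.round(d['at'],1),round(d['conf'],2)) for d in manip.spot_point(n,c)])
print(manip.read_state())
```

```text
scene [0.348  0.0311 0.    ] [ 1.7128 -0.9062  1.1132]
machine [(array([374.3, 195.9]), 0.58), (array([235.8, 256. ]), 0.49), (array([329.1, 202.1]), 0.25)]
pivot [(array([390.9, 184.9]), 0.9)]
roller [(array([377. , 185.4]), 0.9)]
padlock_a_center [(array([329.9, 200.6]), 0.53), (array([297. , 221.7]), 0.47), (array([307.3, 189.7]), 0.44), (array([409.1, 225.9]), 0.42)]
padlock_b_center [(array([346.3, 213.4]), 0.44)]
padlock [(array([310. , 189.4]), 0.66), (array([300.4, 224.4]), 0.65), (array([277.2, 297.4]), 0.58), (array([343.7, 214.7]), 0.54), (array([325.6, 201.1]), 0.45), (array([409.4, 229.3]), 0.16)]
tote [(array([236. , 256.6]), 0.58)]
jar [(array([409.5, 229.6]), 0.77), (array([236.5, 254.9]), 0.58)]
keys [(array([303.6, 247.8]), 0.48), (array([331.2, 200.5]), 0.25), (array([409.1, 230.6]), 0.24)]
mug [(array([368.3, 259.1]), 0.7)]
oil_can [(array([328.7, 203.2]), 0.69), (array([144.7, 287.9]), 0.59)]
open_padlock [(array([274.2, 228.2]), 0.46)]
screwdriver [(array([325.7, 291.1]), 0.7), (array([345.8, 217.4]), 0.56)]
torch [(array([272.7, 297.3]), 0.77)]
top [ 0.5808 -0.
[... 826 characters left out ...]
 250.9]), 0.43)]
oil_can [(array([447. , 249.1]), 0.72), (array([128.4, 186.8]), 0.2)]
open_padlock [(array([272.1, 264.4]), 0.75)]
screwdriver []
torch [(array([340.8, 161.7]), 0.78)]
{'t': 1.6, 'qpos': array([ 1.0942,  0.3829,  0.0439,  1.5979, -0.0179,  1.1612, -0.0499]), 'joint_vel': array([-0.0012,  0.0007,  0.0003,  0.0027, -0.0002, -0.0018, -0.0002]), 'joint_torque': array([  0.0002, -43.3434,   1.0233, -24.9912,   0.0105,   0.0019,
         0.    ]), 'tcp_pos': array([ 0.2404, -0.6039,  0.2313]), 'tcp_rot': array([ 0.9821,  0.1883, -0.    , -0.    ]), 'wrist_force': array([ 0.6754, -0.0176,  0.4313]), 'ft_torque': array([-0.0012, -0.0216,  0.003 ]), 'grip_width': 0.08548614379788509}
```

View pics/scene1.png

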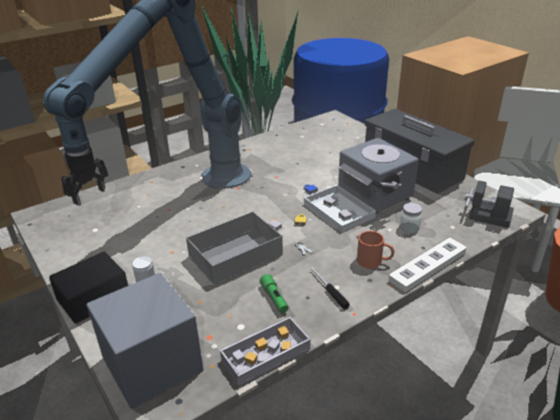

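View pics/top1.png

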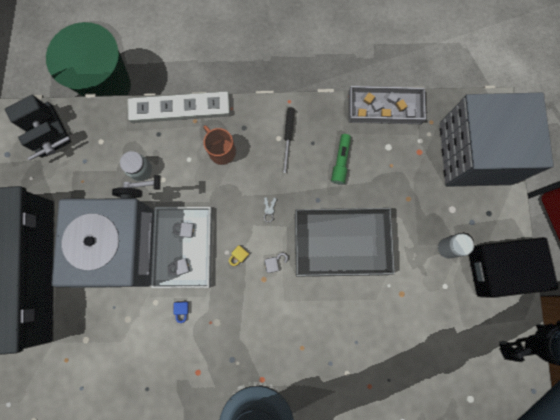

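Run:
```python
import cv2
a=cv2.imread('pics/top1.png'); cv2.imwrite('pics/t2.png',cv2.resize(a[140:330,90:290],None,fx=4,fy=4,interpolation=cv2.INTER_CUBIC)[:600*2][:760,:800][80:680])
a=cv2.imread('pics/scene1.png'); cv2.imwrite('pics/s2.png',cv2.resize(a[130:270,270:450],None,fx=4,fy=4,interpolation=cv2.INTER_CUBIC))
from h import *
np.set_printoptions(precision=4,suppress=True)
ft=grab('top');fs=grab('scene')
P=lambda n,a,b:print(n,*tri(ft,a,fs,b))
P('piv',(127.7,185.3),(390.9,184.9));P('rol',(154.1,182.7),(377,185.4))
P('jar',(138.1,169.1),(409.5,229.6))
for n,a,b in[('pa',(180,268),(329.9,200.6)),('pb',(185.8,230.3),(345,213.8))]: P(n,a,b); print(atz(ft,a,.013),atz(fs,b,.013))
for c in[(296,209),(394,208),(396,275),(296,276)]: print('tote',atz(ft,c,.08))
for c in[(155,208),(211,208),(211,287),(153,287)]: print('tray',atz(ft,c,.03))
```

```text
piv [0.6283 0.3165 0.1434] 0.00779764797710574
rol [0.6292 0.2429 0.1675] 0.002739210084744907
jar [ 0.7149  0.3425 -0.0113] 0.006201259766633199
pa [0.4204 0.2114 0.009 ] 0.0030166997984319406
[0.4194 0.2092 0.013 ] [0.4254 0.209  0.013 ]
pb [0.5265 0.1954 0.0128] 0.0020523302185219685
[0.5259 0.1945 0.013 ] [0.5271 0.1963 0.013 ]
tote [ 0.5686 -0.1198  0.08  ]
tote [ 0.5651 -0.3867  0.08  ]
tote [ 0.3847 -0.3796  0.08  ]
tote [ 0.3881 -0.1145  0.08  ]
tray [0.5897 0.2795 0.03  ]
tray [0.5859 0.12   0.03  ]
tray [0.3646 0.1189 0.03  ]
tray [0.3682 0.279  0.03  ]
```

View pics/t2.png

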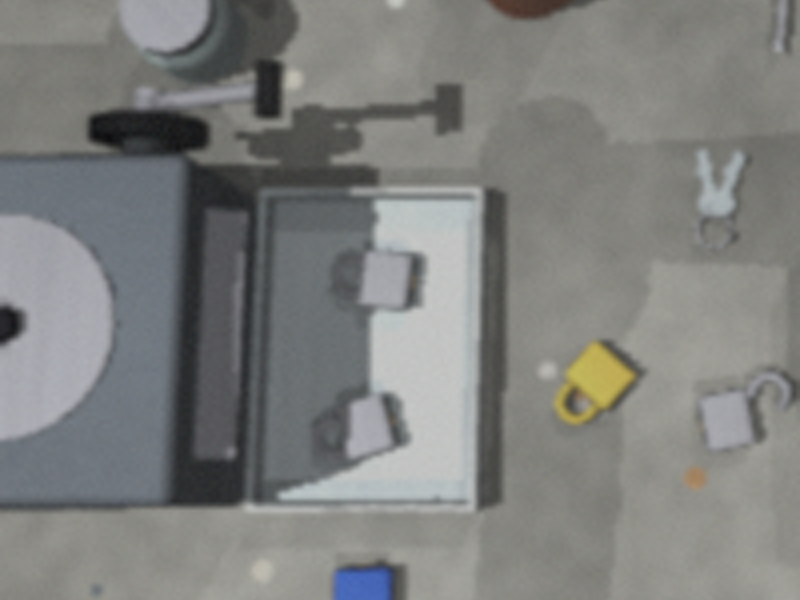

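View pics/s2.png

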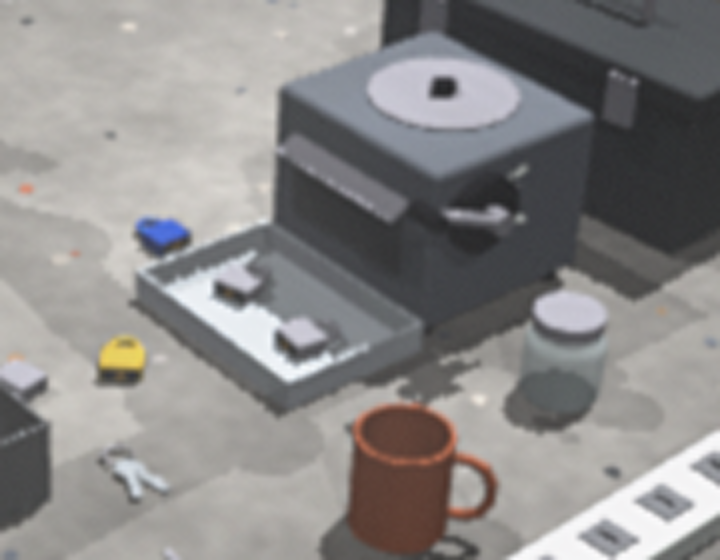

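Run:
```python
from h import *
np.set_printoptions(precision=4,suppress=True)
ft=grab('top');fs=grab('scene')
T=lambda x,y:(90+x/4-.375,160+y/4-.375); S=lambda x,y:(270+x/4-.375,130+y/4-.375)
print('flap',tri(ft,T(250,215),fs,S(405,215)),tri(ft,T(245,460),fs,S(278,150)))
print('roller',tri(ft,T(268,88),fs,S(440,212)))
o=np.array([.477,.380,0])
pts={'piv':(.15,-.06,.14),'rol':(.15,-.147,.177),'rolL':(.132,-.147,.177),'rolR':(.168,-.147,.177)}
for k,v in pts.items(): print(k,proj(ft,o+v),proj(fs,o+v))
for cam in['top']:
  for d in manip.cut_out('padlock',cam):
    m=d['pixels'].astype(np.uint8)
    c=cv2.findContours(m,cv2.RETR_EXTERNAL,cv2.CHAIN_APPROX_NONE)[0]; c=max(c,key=cv2.contourArea)
    print(d['conf'],d['bbox'],m.sum(),cv2.minAreaRect(c))
a=ft['image'].astype(int)
big=[]
for (r,c) in[(267,182),(230,186)]:
    b=cv2.resize(ft['image'][r-16:r+16,c-20:c+20],None,fx=18,fy=18,interpolation=cv2.INTER_CUBIC); big.append(b[:,:,::-1])
    print(c-20,r-16)
b=np.vstack(big);print(b.shape);cv2.imwrite('pics/pads.png',cv2.resize(np.hstack(big),None,fx=800/1440,fy=800/1440))
```

```text
flap (array([0.5626, 0.2663, 0.1311]), np.float64(0.019685574455394934)) (array([0.4017, 0.2618, 0.1284]), np.float64(0.010680532888917684))
roller (array([0.6336, 0.2398, 0.1789]), np.float64(0.012128526675730805))
piv [[128.0931 186.9351]] [[392.3269 184.8534]]
rol [[157.3945 182.8843]] [[375.0344 183.5274]]
rolL [[157.2071 189.8204]] [[371.3552 181.3514]]
rolR [[157.5808 175.9876]] [[378.7639 185.7331]]
0.73 [227.7, 245.3, 248.0, 264.7] 266 ((237.25001525878906, 256.25), (14.849241256713867, 21.21320343017578), 45.0)
0.68 [171.9, 301.3, 191.8, 320.3] 216 ((181.0, 311.0), (14.0, 20.0), 0.0)
0.62 [172.9, 220.0, 191.0, 239.4] 220 ((183.0, 230.0), (14.0, 20.0), 90.0)
162 251
166 214
(1152, 720, 3)
```

View pics/pads.png

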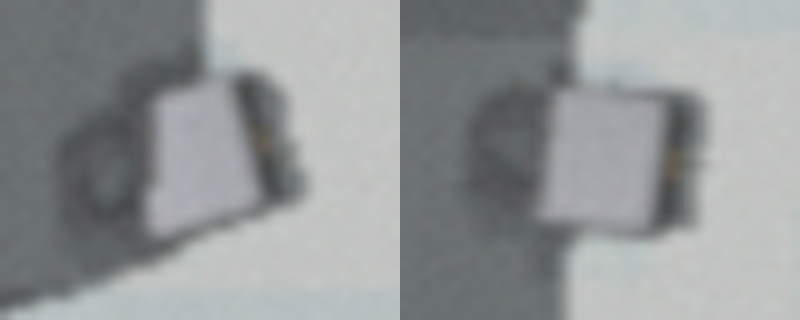

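```bash
cat >> h.py <<'E'
np.set_printoptions(precision=4,suppress=True)
def quat(yaw=0,tilt=0,flip=False):
    # tool y along (machine-ish) x turned by yaw; tilt leans the back of the tool to -y
    t=np.radians(tilt);s,c=np.sin(t),np.cos(t)
    M=np.c_[[0,c,s],[1,0,0],[0,s,-c]]
    M=R.from_euler('z',yaw,degrees=True).as_matrix()@M
    if flip: M=M@np.diag([-1,-1,1])
    return R.from_matrix(M).as_quat()
E
python3 - <<'E'
from h import *
ft=grab('top')
A=atz(ft,(180.4,266.2),.022);B=atz(ft,(185.9,229.1),.022);print(A,B)
for n,p,y in[('A',A,14.4),('B',B,-4.5),('tote',np.array([.477,-.19,0]),0),('press',np.array([.628,.225,.16]),0)]:
  for fl in(0,1):
    for z in(.01,.15):
      q=manip.inverse_kinematics(np.r_[p[:2],z+(.17 if n=='press' else 0)],quat(y,10 if n in'AB' else 0,fl)); print(n,fl,z,q)
E
```

```text
[0.4239 0.2062 0.022 ] [0.5282 0.1923 0.022 ]
A 0 0.01 [ 0.325   0.552  -0.8449  2.1453  0.4089  0.6147 -0.5182]
A 0 0.15 [ 0.4468  0.2556 -0.9443  2.0765  0.0473  0.8739 -0.2559]
A 1 0.01 [ 0.6231  0.8569 -1.2507  2.136   0.9052  0.8458  2.2443]
A 1 0.15 [-1.5988  0.4648  1.4071  2.1524 -0.7458  1.0576 -2.6706]
B 0 0.01 [ 0.2859  0.6281 -0.7385  1.9681  0.4164  0.6488 -0.7424]
B 0 0.15 [ 0.4354  0.4282 -0.9097  1.9028  0.2323  0.8931 -0.6318]
B 1 0.01 [ 0.6311  0.9888 -1.2552  1.9554  1.0129  0.9469  1.9899]
B 1 0.15 [ 0.6516  0.6144 -1.238   1.8957  0.5248  0.9802  2.2843]
tote 0 0.01 [ 0.6456  0.4841 -0.3986  2.0457  0.2966  0.6662  0.0529]
tote 0 0.15 [ 0.6806  0.2521 -0.4258  1.9798  0.1284  0.9353  0.1904]
tote 1 0.01 [ 0.2189  0.4504  0.0915  2.0664 -0.0678  0.6276 -2.7854]
tote 1 0.15 [ 0.3238  0.2229 -0.028   1.9966  0.0078  0.9222 -2.8497]
press 0 0.01 [ 0.2483  0.6464 -0.9284  1.5631  0.5419  1.2083 -0.7798]
press 0 0.15 [ 0.2497  0.5227 -0.9482  1.4086  0.4225  1.4229 -0.6953]
press 1 0.01 [ 0.4026  0.8333 -1.2494  1.5563  0.8046  1.3448  2.2044]
press 1 0.15 [ 0.3875  0.6657 -1.2454  1.4025  0.6265  1.5079  2.318 ]
```

```bash
python3 - <<'E'
from h import *
manip.command_gripper(.054,40)
q=quat(14.4,10)
manip.goto([.4235,.204,.14],q)
f=grab('top','a1.png'); fs=grab('scene','a1s.png')
manip.movel([.4235,.204,.045],.12)
c=manip.movel([.4235,.204,.002],.04,contact_N=4)
s=manip.read_state();print(c,s['tcp_pos'],s['wrist_force'],s['t'],s['grip_width'])
grab('scene','a2s.png')
E
python3 - <<'E'
import cv2
a=cv2.imread('pics/a2s.png');cv2.imwrite('pics/a2z.png',cv2.resize(a[130:270,270:450],None,fx=4,fy=4,interpolation=cv2.INTER_CUBIC))
E
```

```text
False [0.4238 0.2041 0.0022] [-0.2645 -0.0724 -0.5042] 7.5 0.053910034250282325
```

View pics/a2z.png

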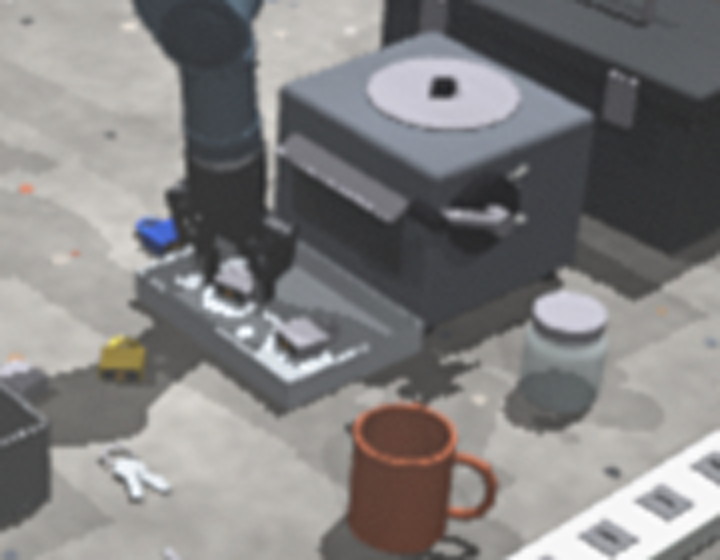

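View pics/a1.png

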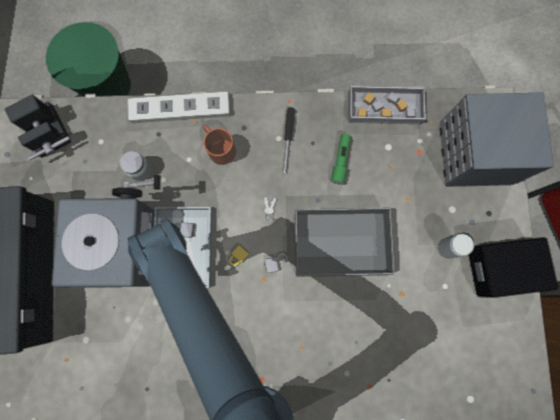

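```bash
python3 - <<'E'
from h import *
manip.command_gripper(.03,40)
s=manip.read_state();print(s['grip_width'],s['wrist_force'],s['t'])
manip.movel([.4235,.200,.06],.1)
manip.movel([.4235,.19,.17],.2)
s=manip.read_state();print(s['grip_width'],s['wrist_force'],s['t'])
grab('scene','a3s.png')
E
python3 - <<'E'
import cv2
a=cv2.imread('pics/a3s.png');cv2.imwrite('pics/a3z.png',cv2.resize(a[120:260,270:450],None,fx=4,fy=4,interpolation=cv2.INTER_CUBIC))
E
```

```text
0.03947289785344296 [-0.0965 -2.4675 12.2781] 7.8167
0.03934141402501638 [-0.0056 -0.6817 -1.9373] 9.25
```

View pics/a3z.png

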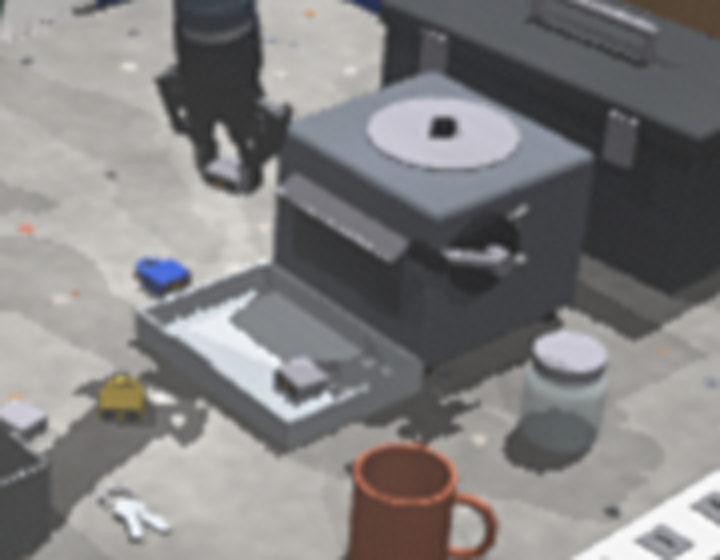

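```bash
python3 - <<'E'
from h import *
q=quat(0,10)
manip.goto([.477,-.19,.17],q)
manip.movel([.477,-.19,.01],.16,contact_N=8)
s=manip.read_state();print(s['tcp_pos'],s['grip_width'],s['t'])
manip.command_gripper(.06)
manip.movel([.477,-.195,.17],.2)
grab('top','a4.png')
manip.command_gripper(.056)
q=quat(-4.5,10)
manip.goto([.5275,.19,.13],q)
manip.movel([.5275,.19,.045],.12)
c=manip.movel([.5275,.19,.004],.05,contact_N=4)
s=manip.read_state();print(c,s['tcp_pos'],s['wrist_force'],s['t'])
grab('scene','b2s.png')
E
python3 - <<'E'
import cv2
a=cv2.imread('pics/b2s.png');cv2.imwrite('pics/b2z.png',cv2.resize(a[130:270,270:450],None,fx=4,fy=4,interpolation=cv2.INTER_CUBIC))
E
```

```text
[ 0.4781 -0.1902  0.0109] 0.03902496058667927 11.875
False [0.5277 0.1902 0.0042] [-1.4137  0.3292  0.012 ] 16.7
```

View pics/b2z.png

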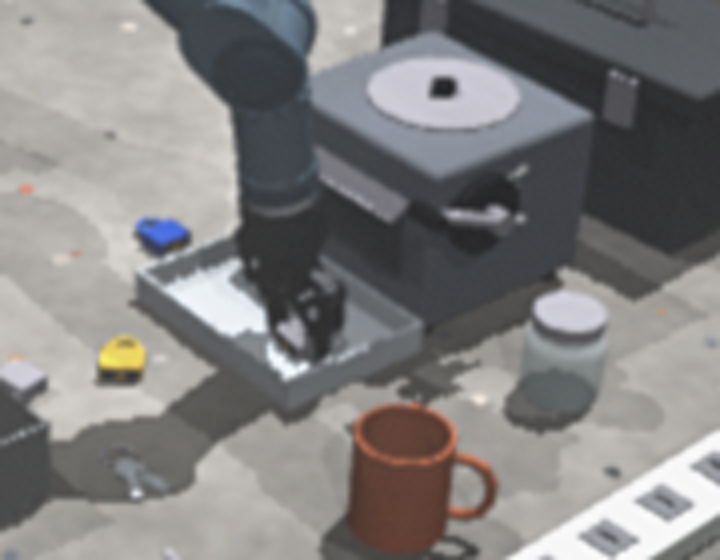

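View pics/a4.png

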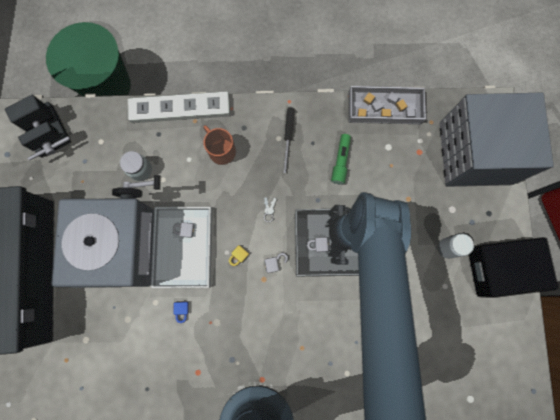

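Padlock A lies in the tote at about (320,245); padlock B is between the fingers. Next I grip it and carry it over, placing it farther from A.

```bash
python3 - <<'E'
from h import *
manip.command_gripper(.03,40)
s=manip.read_state();print(s['grip_width'],s['t'])
manip.movel([.5275,.186,.06],.1)
manip.movel([.5275,.17,.17],.2)
s=manip.read_state();print(s['grip_width'],s['t'])
q=quat(0,10)
manip.goto([.477,-.29,.17],q)
manip.movel([.477,-.29,.013],.16,contact_N=8)
s=manip.read_state();print(s['tcp_pos'],s['grip_width'],s['t'])
manip.command_gripper(.06)
manip.movel([.477,-.295,.2],.2)
manip.goto([.52,0.05,.33],quat(0,0))
manip.command_gripper(0)
grab('top','b4.png'); fs=grab('scene','b4s.png')
s=manip.read_state();print(s['wrist_force'],s['t'],s['grip_width'])
E
python3 - <<'E'
import cv2
a=cv2.imread('pics/b4s.png');cv2.imwrite('pics/b4z.png',cv2.resize(a[130:280,180:430],None,fx=3,fy=3,interpolation=cv2.INTER_CUBIC))
E
```

```text
0.03944031860960437 17.0333
0.039202323849295784 18.45
[ 0.4781 -0.2904  0.0141] 0.039304180215988166 21.275
[-0.3152 -0.0352 -0.1818] 24.7917 -0.00036242333867296013
```

View pics/b4.png

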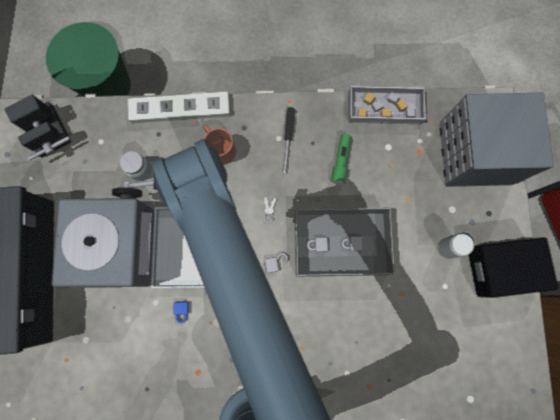

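View pics/b4z.png

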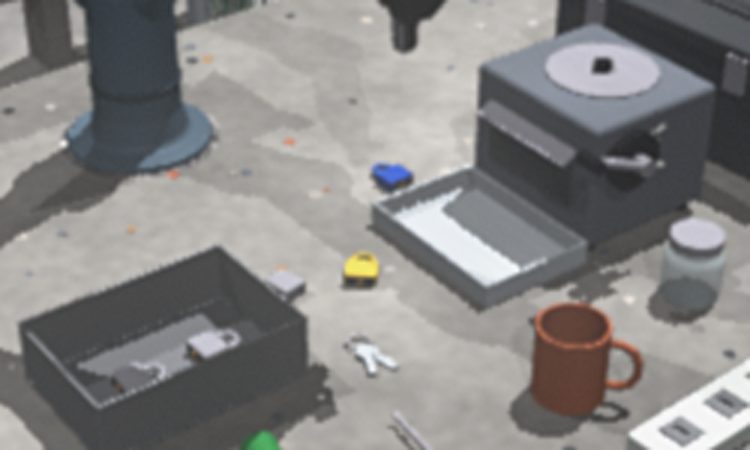

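```bash
python3 - <<'E'
from h import *
q=quat(0,0)
manip.goto([.628,.2265,.235],q)
manip.wait(.3)
print(manip.read_state()['wrist_force'])
grab('top','p1.png'); grab('scene','p1s.png')
c=manip.movel([.628,.2265,.165],.03,contact_N=2.5)
s=manip.read_state();print(c,s['tcp_pos'],s['wrist_force'],s['t'])
grab('scene','p2s.png')
E
python3 - <<'E'
import cv2,numpy as np
o=[]
for n in('p1s','p2s'):
    a=cv2.imread(f'pics/{n}.png');o.append(cv2.resize(a[130:230,330:430],None,fx=4,fy=4,interpolation=cv2.INTER_CUBIC))
cv2.imwrite('pics/pz.png',np.hstack(o))
E
```

```text
[-0.1051 -1.1069  0.8775]
True [0.628  0.2259 0.1851] [-0.0543 -0.515   5.3015] 27.625
```

View pics/pz.png

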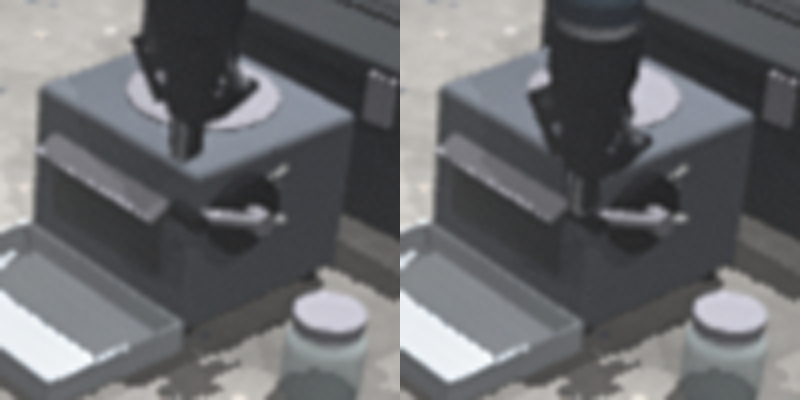

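```bash
python3 - <<'E'
from h import *
for z in(.150,.1345,.130):
    manip.movel([.628,.2255,z],.03)
    s=manip.read_state();print(s['tcp_pos'],s['wrist_force'],s['t'])
manip.wait(.5)
s=manip.read_state();print(s['tcp_pos'],s['wrist_force'],s['t'])
grab('scene','p3s.png');grab('top','p3.png')
E
python3 - <<'E'
import cv2,numpy as np
a=cv2.imread('pics/p3s.png');b=cv2.imread('pics/p3.png')
cv2.imwrite('pics/pz3.png',np.hstack([cv2.resize(x,(400,400),interpolation=cv2.INTER_CUBIC) for x in(a[130:230,330:430],b[140:300,250:410])]))
E
```

```text
[0.6285 0.2248 0.1503] [ 0.0667 -3.7426  4.8855] 28.9667
[0.6281 0.2258 0.1347] [-0.06   -2.7     4.1107] 29.6333
[0.6281 0.2262 0.1307] [-0.1622 -2.8067  6.2782] 29.9333
[0.6281 0.2262 0.1308] [ 0.2495 -3.3723  5.4307] 30.4333
```

View pics/pz3.png

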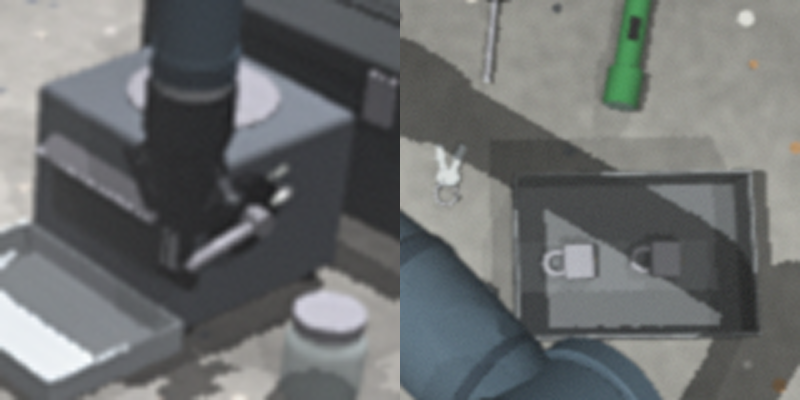

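Run:
```python
from h import *
manip.hand_in()
```

```text
the job is handed in; nothing more can be done
```

Both padlocks are in the grey tote, and the job was handed in at about 30 s with the arm still pressing the dial lever at the third click. No verdict was reported.

- **Padlocks:** I took each one from the catch tray by its width (about 39 mm between the fingers) and let it go on the tote floor. The last top picture shows both lying flat well inside the tote walls. The tray was seen empty before I touched the dial.
- **Dial:** I pressed the roller from above with closed fingers. First contact was at z 0.185 m, against an expected 0.186 m. Holding at z 0.1308 m puts the dial at about 0.58 rad, inside 0.52–0.68 rad. I worked this angle out from the TCP height, because the dial itself can't be read directly. The push read about 5.4 N upward and 3.4 N sideways after a 0.5 s hold, and the pose stayed steady.
- **Other things on the ledge:** The pictures show no visible shift of the bystanders or of the blue and yellow look-alikes, but I did not measure their positions again.
- **Disagreements:**
  - The networks' roller position was about 10 mm off the machine geometry. I used the geometry, and the contact height confirmed it.
  - While gripping padlock A, the fingertips pressed the tray floor lightly, about 12 N at the wrist. I gripped padlock B 2 mm higher.

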